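First in, first out: issue the oldest carton from a roller lane and restock it

TASK

Restock the sloped roller lane first-in-first-out: take the oldest carton, the one at the low end against the yellow stop, out of the lane and set it down flat inside the red tray; let the other carton roll down to the stop. Then load the new carton that stands on the bench near the red tray into the lane behind it, lengthwise and flat on the rollers, so that it rests up against the first one. Set the cartons down, do not drop them; do not lift the carton that stays in the lane, and do not disturb the things lying round about.

Things in the scene. Friction and masses are not known exactly. Their poses are not given: they have to be found in the camera images.
- lane_bed: Bed of an open gravity roller lane, fixed. Origin: mid-width, in the plane of the roller tops, at the inner face of the yellow stop plate, 36 mm above the bench. x runs up the slope (0.16 rad) to the loading end, y across, z normal to the rollers. Between the aluminium rails 74 mm; rails rise 14 mm above the rollers, then flare to 22 mm, 92 mm overall (feet 104). The stop rises 24 mm.
- lane_end (a point): The high loading end of the lane: mid-width, in the plane of the roller tops, 260 mm up the slope from the stop; axes as the bed's. No rear wall, no roof. The 12 steel rollers turn freely: a carton set on them rolls down by itself, at about 0.1 to 0.2 m/s, until it meets the stop or the carton ahead.
- carton_oldest: Brown taped carton, 66 x 110 x 55 mm (x, y, z), 0.18 to 0.35 kg, loose; at the start it lies in the lane at the low end against the stop, its 110 mm side along the lane. Origin: centre of its underside; y along the 110 mm side, z out of its top. The three cartons look the same.
- carton_next: Same kind of carton; at the start it lies in the lane right behind the oldest one (uphill), its 110 mm side along the lane. Origin: centre of its underside; y along the 110 mm side. It stays in the lane and rolls down when the oldest is taken out.
- carton_new: Same kind of carton, loose; at the start it stands flat on the bench to the left of the lane, within 250 mm of the red tray (a similar carton far back at the wall is only clutter). Origin: centre of its underside; y along the 110 mm side, z out of its top.
- issue_tray: Red shallow open tray, 100 x 145 x 20 mm (x, y, z) outside, walls and floor 4 mm, so 92 x 137 mm inside; fixed on the bench to the left of the lane (it and the new carton may have either of two places). Origin: centre of its underside; y along the 145 mm side.
- loupe: Black eye loupe, a short cup 37 mm across and 20 mm tall, loose on the bench just right of the lane: a bystander. Origin at the middle of the underside.
- module: Small silver milled metal box with two brass connectors, 53 x 92 x 19 mm, loose on the bench at the left: a bystander. Origin about the middle of the underside.
- heat_sink: Grey finned heat sink, 50 x 70 x 26 mm, loose on the bench at the left: a bystander. Origin at the middle of the underside.

How it is judged:
By the outcome, as a careful person would: the job done as asked, in the order asked, and still so for the second after the job is handed in, with the robot touching nothing.
It also fails if it takes over 70 s, if anything falls off the work surface, if the arm or the gripper's body presses on something with over 40 N, if the wrist force passes 120 N, or if a joint passes its speed limit or range.

ROBOT

A 6-joint arm with a two-finger parallel gripper is mounted at the origin on a cart in front of the work surface, level with it; the furniture and walls round the work are solid. World frame = base frame: x ahead of the robot, y to its left, z up, the work surface at z = 0. Lengths are in m, angles in rad, forces in N, time in s.
With the tool pointing down it reaches from about 0.35 to 0.85 m from the base axis. Payload 8.1 kg.
Tool frame: the origin (TCP) lies on the centre line of the jaws, within the pads' length; the fingertips stand 22 mm ahead of it and the grasp point (between the pads) lies 3 mm ahead of it; z points along the fingers, y is the line along which they close (so a half turn about z gives the same grasp; the last joint's range is limited). The gripper opens to 93 mm and grips with 3 to 60 N. Pads are 15 mm wide; open, the fingers measure 128 mm over their backs; the gripper's body (75 mm by 188 mm) begins 65 mm behind the grasp point.
Start: joints at [1.163, 0.13, 1.488, -0, 1.523, -0.085], TCP at [0.19, 0.569, 0.241] pointing down, gripper open.
Joint ranges: [-2.96, 2.96], [-0.89, 2.26], [0.02, 2.5], [-1.34, 4.48], [0, 2.73], [-2.66, 2.66]. Speed limits (rad/s): [2.39, 2.39, 2.79, 3.14, 3.14, 3.14].

INTERFACE

Orientations are given as a rotation vector (axis times angle).
In Python, from plant import robot gives the robot as it stands.
- The arm moves only by the tool jog_arm, called after ">>>" as a command line: name --argument value ..., lists and objects as JSON in quotes. Schema: {"type":"object","properties":{"increments":{"type":"string"},"clamp_n":{"type":"number"},"only":{"type":"string"},"quiet":{"type":"boolean"},"lines":{"type":"string"}},"required":["increments"],"additionalProperties":false}. increments is a string of 1 to 20 rows, one to a line, with the numbers parted by spaces; each row has 5 numbers: the finger opening in m, then dx, dy, dz in units of 5 mm, then a turn about the tool's z in units of 0.1 rad; each row shifts and turns the commanded pose from where the row before left it, along the tool's axes as they then stand; what a row does not reach is not made up. A row lasts 1/10 s, in which the tool goes at most 0.05 m and 0.15 rad, less where a joint would pass 70% of its speed; a pose out of reach is approached as far as the arm can. The fingers move at their own pace and stop on an object; clamp_n is the grip in N (left out, the last holds). Time passes only in rows, so rows that do not move let the fingers close. The tool returns the time, the measured TCP pose, the force, the opening and the grip force at its end. only (a regular expression) keeps the lines of the reply that match it, lines (a string "A,B") keeps lines A to B, and quiet returns only ok. Input that does not fit is refused with a message, and nothing moves.
- robot.read_state(): the state, without advancing time (a new reading comes with each control period).
- robot.read_camera(name): name is "scene" or "top" or "wrist"; returns a dict with "image" (480x640x3 uint8, red, green, blue), "fx", "fy", "cx", "cy" (pixels), "R" (3x3) and "t" (3): a world point X has camera coordinates R X + t. Camera axes: x right, y down, z forward; pixel columns grow to the right and rows downward; lengths in m; the calibration is good to about 2 mm. A picture is of the moment at which its call begins. There is no depth.
- robot.close_job(): hands the job in; it is judged then, once.
The state is a dict: "t": time; "q": joint angles; "dq": joint speeds; "joint_torque": joint torques, N m; "tool_pos": TCP position; "orientation": TCP orientation; "force": force on the tool from outside, world axes, zero at the start; "wrist_torque": the same for the moment, N m; "opening": finger opening in m; "gripper_force": force on a finger pad.
Only numpy, scipy, OpenCV 4.12 (cv2) and the standard library are available. Lean on these libraries where they do the work, as an engineer would, in place of code of your own. Each camera call takes 0.05 s, during which the arm holds its last target. There are 200 camera calls.

## Working session

There is one attempt and no reset: what is moved stays moved. The work goes in short steps, Python scripts to look and compute and a tool call to move; the robot and the scene stay as the last step left them, time stands still between calls to the robot, and variables do not carry over. Pictures are saved under pics/ and viewed, at most 10 in all, crops included, and the job is handed in when it is done.

```bash
ls; mkdir -p pics; cat > h.py <<'E'
import numpy as np, cv2
from plant import robot
def snap(n,f):
    c=robot.read_camera(n); cv2.imwrite('pics/'+f+'.png',c['image'][:,:,::-1]); np.savez('pics/'+f+'.npz',**{k:v for k,v in c.items()}); return c
def ray(f,u,v):
    c=np.load('pics/'+f+'.npz'); R=c['R'];t=c['t']
    d=R.T@np.array([(u-c['cx'])/c['fx'],(v-c['cy'])/c['fy'],1.]); return -R.T@t,d/np.linalg.norm(d)
def atz(f,u,v,z):
    o,d=ray(f,u,v); return o+d*(z-o[2])/d[2]
def tri(*obs):
    A=np.zeros((3,3));b=np.zeros(3)
    for o in obs:
        o_,d=ray(*o);P=np.eye(3)-np.outer(d,d);A+=P;b+=P@o_
    x=np.linalg.solve(A,b); r=[np.linalg.norm((np.eye(3)-np.outer(ray(*o)[1],ray(*o)[1]))@(x-ray(*o)[0])) for o in obs]
    return x.round(4),np.round(r,4)
def proj(f,X):
    c=np.load('pics/'+f+'.npz'); p=c['R']@np.array(X)+c['t']; return np.array([c['fx']*p[0]/p[2]+c['cx'],c['fy']*p[1]/p[2]+c['cy']]).round(1)
E
python3 - <<'E'
from h import *
for n in ['scene','top','wrist']:
    c=snap(n,n+'0'); print(n,c['fx'],(-c['R'].T@c['t']).round(3),c['R'].round(2).tolist())
print(robot.read_state())
E
```

```text
pics
plant.py
scene 556.1783448777513 [-0.1    1.241  0.77 ] [[-0.85, -0.53, -0.0], [-0.27, 0.43, -0.86], [0.46, -0.73, -0.5]]
top 564.7305881615512 [0.287 0.246 1.286] [[0.0, -1.0, -0.0], [-0.98, 0.0, -0.18], [0.18, 0.0, -0.98]]
wrist 357.8864901215096 [0.124 0.59  0.383] [[0.32, 0.95, -0.0], [0.92, -0.31, 0.26], [0.24, -0.08, -0.97]]
{'t': 0.15, 'q': array([ 1.16263082e+00,  1.31002399e-01,  1.48905053e+00,  9.26714894e-06,
        1.52295563e+00, -8.54419941e-02]), 'dq': array([-1.26207193e-03, -2.80829926e-03, -4.04412419e-03, -2.00868148e-05,
        8.27061620e-04,  6.81397972e-04]), 'joint_torque': array([-4.36456394e-04, -5.60478652e+01, -4.92332911e+01,  7.67088798e-02,
        3.05810419e-02, -7.85389375e-05]), 'tool_pos': array([0.19012966, 0.56865456, 0.23980784]), 'orientation': array([-5.04679443e-01, -3.10043041e+00,  2.15290326e-03]), 'force': array([ 0.83408657, -0.18720769,  0.00706299]), 'wrist_torque': array([-0.01417503, -0.00975154,  0.02236932]), 'gripper_force': 0.0, 'opening': 0.09319737305881459}
```

View pics/top0.png

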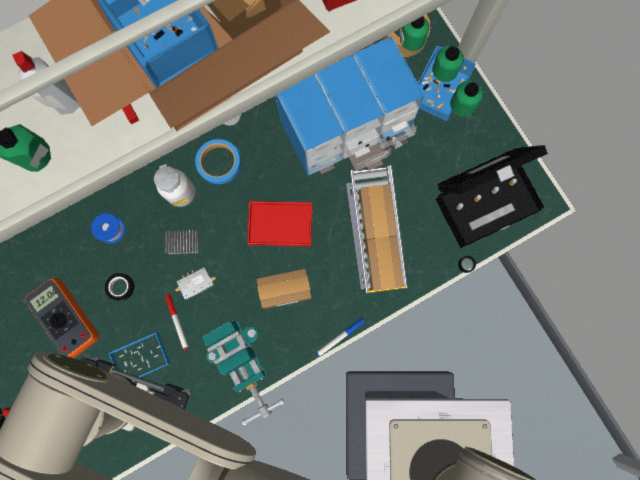

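View pics/scene0.png

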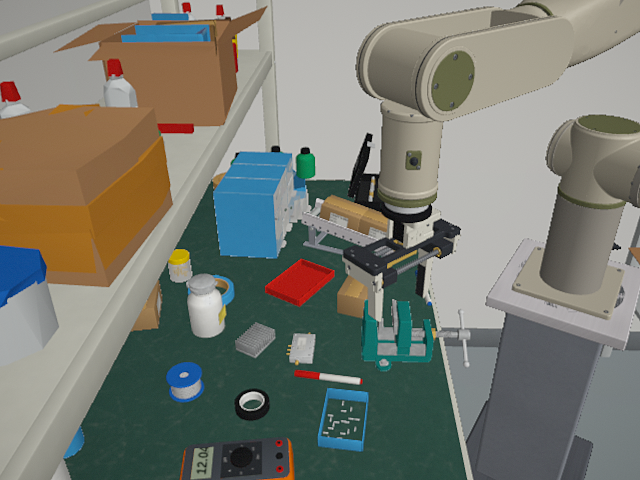

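The top view shows the lane from the stop (~388,290) up to the loading end (~372,180), the tray around (280,223) and the new carton around (284,289). The loupe is at (467,264), with the drawers just behind the loading end. I'll enlarge both views.

```bash
python3 - <<'E'
from h import *
a=cv2.imread('pics/top0.png')[155:315,235:435]; cv2.imwrite('pics/top0c.png',cv2.resize(a,None,fx=3.75,fy=3.75,interpolation=cv2.INTER_CUBIC))
a=cv2.imread('pics/scene0.png')[180:330,260:460]; cv2.imwrite('pics/scene0c.png',cv2.resize(a,None,fx=4,fy=4,interpolation=cv2.INTER_CUBIC))
E
```

```text
(no output)
```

View pics/top0c.png

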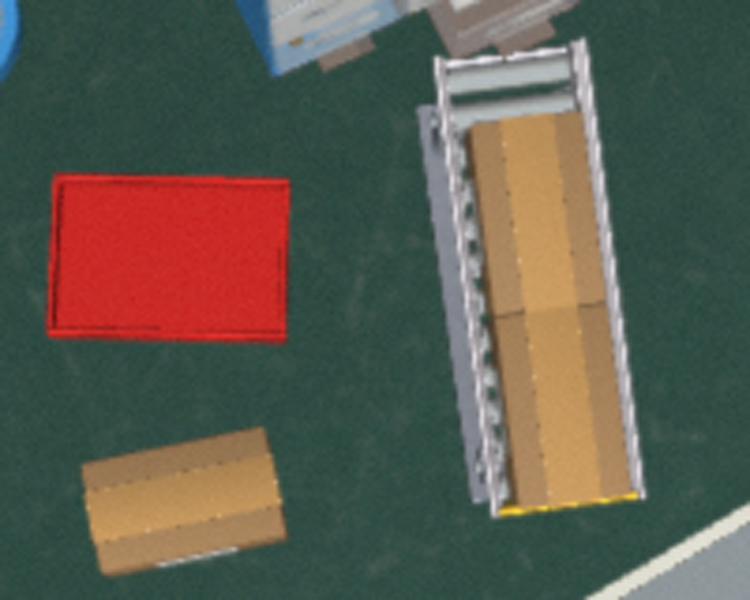

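View pics/scene0c.png

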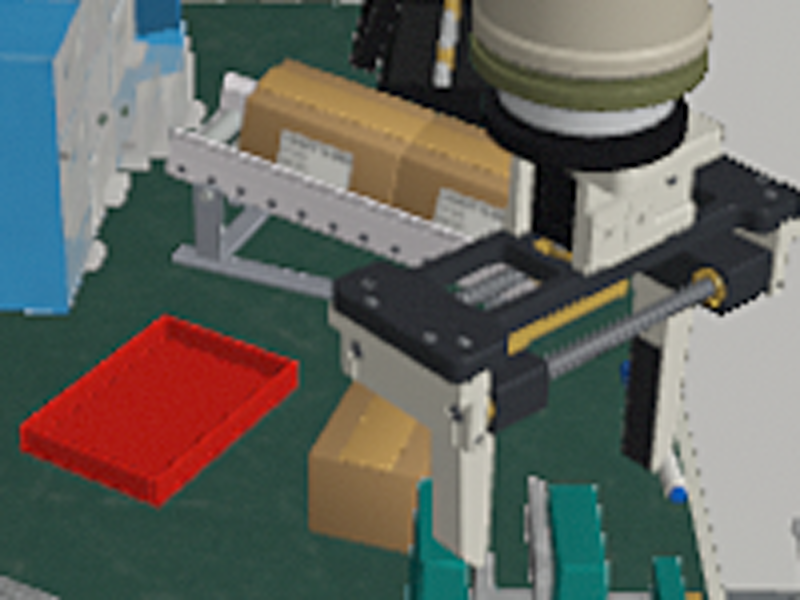

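The crops show the tray corners (~(52,175), (290,180), (287,340), (48,338) in the top crop), the new carton's top face, and the two lane cartons, which meet at ~(550,308). The gripper blocks part of the scene view. I'll get rough positions from these.

```bash
python3 - <<'E'
from h import *
C=lambda u,v,z:atz('top0',u/3.75+235-.4,v/3.75+155-.4,z).round(4)
for n,z,P in [('tray',.02,[(52,175),(290,180),(287,340),(48,338)]),('new',.055,[(82,465),(265,429),(286,538),(104,576)]),
 ('old low',.095,[(517,507),(632,495)]),('junct',.11,[(497,316),(606,300)]),('next hi',.125,[(470,123),(578,110)]),
 ('railL',.055,[(493,515)]),('railR',.055,[(641,495)]),('railLhi',.1,[(437,60)]),('railRhi',.1,[(583,42)])]:
    print(n,[C(u,v,z).tolist() for u,v in P])
S=lambda u,v:('scene0',u/4+260-.4,v/4+180-.4); T=lambda u,v:('top0',u/3.75+235-.4,v/3.75+155-.4)
print('tray',[tri(S(*a),T(*b)) for a,b in [((168,317),(290,180)),((298,365),(287,340)),((160,490),(48,338)),((22,430),(52,175))]])
print('new far', tri(S(358,385),T(265,429)),'next hi R',tri(S(290,60),T(578,110)),'next hiL',tri(S(247,100),T(470,123)), 'railLhi',tri(S(172,130),T(437,60)))
for X in [(.2,.57,.24)]: print(proj('wrist0',X))
from scipy.spatial.transform import Rotation as Ro
s=robot.read_state();print(Ro.from_rotvec(s['orientation']).as_matrix().round(3))
E
```

```text
tray [[0.5927, 0.4267, 0.02], [0.5895, 0.2806, 0.02], [0.4901, 0.282, 0.02], [0.4914, 0.4267, 0.02]]
new [[0.4108, 0.4, 0.055], [0.4319, 0.2936, 0.055], [0.3685, 0.281, 0.055], [0.3466, 0.386, 0.055]]
old low [[0.3832, 0.1503, 0.095], [0.3899, 0.0857, 0.095]]
junct [[0.4894, 0.1612, 0.11], [0.4985, 0.0997, 0.11]]
next hi [[0.5975, 0.1762, 0.125], [0.605, 0.115, 0.125]]
railL [[0.3818, 0.1611, 0.055]]
railR [[0.3934, 0.0751, 0.055]]
railLhi [[0.6419, 0.1934, 0.1]]
railRhi [[0.6527, 0.1085, 0.1]]
tray [(array([0.5893, 0.2803, 0.018 ]), array([0.0008, 0.0008])), (array([0.4908, 0.2821, 0.0174]), array([0.0003, 0.0003])), (array([0.4922, 0.4274, 0.0152]), array([0.0001, 0.0001])), (array([0.592 , 0.4263, 0.0185]), array([0.0012, 0.0012]))]
new far (array([0.4376, 0.2958, 0.0293]), array([0.003, 0.003])) next hi R (array([0.6033, 0.1143, 0.1253]), array([0.0017, 0.0017])) next hiL (array([0.5969, 0.1756, 0.1237]), array([0.001, 0.001])) railLhi (array([0.6427, 0.1932, 0.0969]), array([0.0001, 0.0001]))
[333.5 322.2]
[[-0.948  0.317 -0.001]
 [ 0.317  0.948 -0.001]
 [ 0.    -0.001 -1.   ]]
```

Both views agree on the heights: tray rim ~18 mm, next carton's high edge 125 mm (I'd expect ~125), and lane yaw ≈ 0.126. I'll align the yaw and move over the oldest carton.

The rows are not in the units I measure in: shifts go in units of 5 mm and turns go in units of 0.1 rad. I convert before sending: -0.15 rad is -1.5.

```bash
cat >> h.py <<'E'
from scipy.spatial.transform import Rotation as Ro
def go(p,yaw):
    "tool-frame delta to reach p with tool x heading yaw"
    s=robot.read_state();M=Ro.from_rotvec(s['orientation']).as_matrix()
    y0=np.arctan2(M[1,0],M[0,0]); dy=(yaw-y0+np.pi)%(2*np.pi)-np.pi
    Y=Ro.from_rotvec([0,0,dy]).as_matrix()@M; d=np.array(p)-s['tool_pos']
    print('t',round(s['t'],2),'pos',s['tool_pos'].round(4),'turn',round(-dy,4),'d now',(M.T@d).round(4),'d after turn',(Y.T@d).round(4),'q6',s['q'][5].round(2),'open',round(s['opening'],4),'tilt',M[:,2].round(3))
E
```

>>> jog_arm --increments "0.093 0 0 0 -1.5\n0.093 0 0 0 -1.5\n0.093 0 0 0 -1.49" --clamp_n 20

```text
t: 0.45
tool_pos: [0.1902, 0.5688, 0.2402]
orientation: [0.208, -3.134, 0.001]
force: [0.2, -1.1, 0.5]
opening: 0.0932
gripper_force: 0.0
```

```bash
python3 -c "
from h import *
go([.445,.1252,.25],3.2676)"
```

```text
t 0.45 pos [0.1902 0.5688 0.2402] turn 0.0064 d now [-0.194  -0.4734 -0.0096] d after turn [-0.197  -0.4721 -0.0096] q6 -0.54 open 0.0932 tilt [-0.    -0.001 -1.   ]
```

Converted, -0.0394 m is -7.88, -0.0164 m is -3.28.

>>> jog_arm --increments "0.093 -3.28 -7.88 0 0\n0.093 -3.28 -7.88 0 0\n0.093 -3.28 -7.88 0 0\n0.093 -3.28 -7.88 0 0\n0.093 -3.28 -7.88 0 0\n0.093 -3.28 -7.88 0 0\n0.093 -3.28 -7.88 0 0\n0.093 -3.28 -7.88 0 0\n0.093 -3.28 -7.88 0 0\n0.093 -3.28 -7.88 0 0\n0.093 -3.28 -7.88 0 0\n0.093 -3.28 -7.88 0 0\n0.093 0 0 0 0\n0.093 0 0 0 0"

```text
t: 1.85
tool_pos: [0.4451, 0.124, 0.2403]
orientation: [0.194, -3.135, -0.0]
force: [-0.6, 0.3, 0.7]
opening: 0.0927
gripper_force: 0.0
```

```bash
python3 - <<'E'
from h import *
go([.445,.1252,.25],3.2676)
c=snap('wrist','w1');snap('scene','s1'); a=cv2.imread('pics/s1.png')[165:315,270:470]
cv2.imwrite('pics/w1s1.png',np.vstack([np.hstack([cv2.resize(cv2.imread('pics/w1.png'),(400,300)),cv2.resize(a,(400,300),interpolation=cv2.INTER_CUBIC)])]))
E
```

```text
t 1.85 pos [0.4451 0.124  0.2403] turn -0.0025 d now [-0.      0.0012 -0.0097] d after turn [-0.0001  0.0012 -0.0097] q6 -1.53 open 0.0927 tilt [-0.001  0.    -1.   ]
```

View pics/w1s1.png

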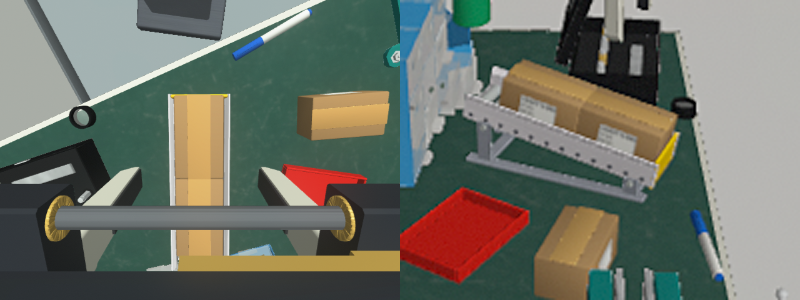

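```bash
python3 - <<'E'
from h import *
for X in [(.3832,.1503,.0905),(.3899,.0857,.0905),(.4894,.1612,.108),(.4985,.0997,.108)]: print(proj('w1',X),proj('s1',X))
T=lambda u,v:('top0',u/3.75+235-.4,v/3.75+155-.4)
a=cv2.imread('pics/w1.png')[130:320,250:390]; b=cv2.imread('pics/s1.png')[185:285,310:420]
cv2.imwrite('pics/w1c.png',np.hstack([cv2.resize(a,(420,570),interpolation=cv2.INTER_CUBIC),cv2.resize(b,(330,300),interpolation=cv2.INTER_CUBIC).__class__(0) if 0 else cv2.copyMakeBorder(cv2.resize(b,(374,340),interpolation=cv2.INTER_CUBIC),0,230,0,0,cv2.BORDER_CONSTANT)]))
E
```

```text
[364.4 154.2] [400.  233.5]
[283.2 152.5] [408.7 222.1]
[360.  286.9] [360.1 218.2]
[285.  288.4] [368.7 207.7]
```

View pics/w1c.png

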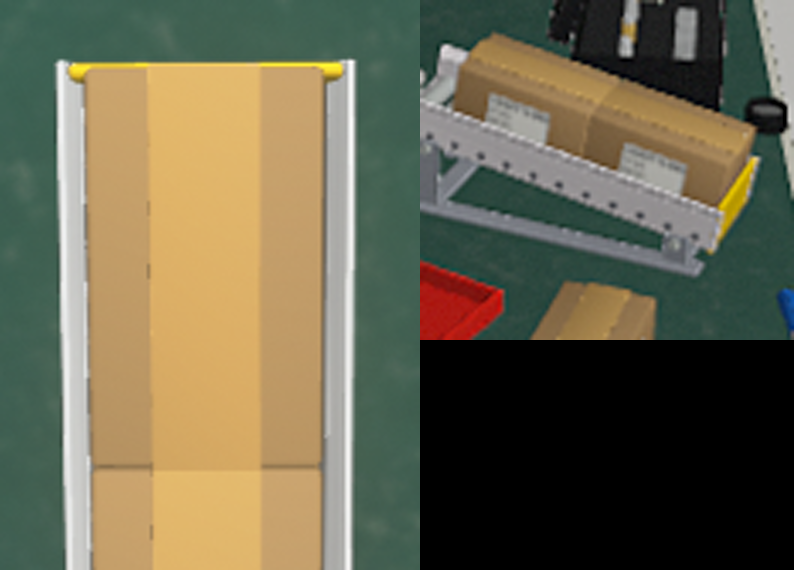

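The wrist crop has the lane centred on the tool: low corners (278,153) and (357,153), junction (281,285) and (357,285). The wrist and top views differ by 2–3 mm in y, which the jaw clearance absorbs. Descending to TCP z = 0.094 puts the tips about 4 mm above the rails, then I'll grip.

Converted, 0.04 m is 8, 0.018 m is 3.6.

>>> jog_arm --increments "0.093 0 0 8 0\n0.093 0 0 8 0\n0.093 0 0 8 0\n0.093 0 0 3.6 0\n0.093 0 0 1.6 0\n0.093 0 0 0 0\n0.093 0 0 0 0" --clamp_n 20

```text
t: 2.65
tool_pos: [0.4458, 0.1255, 0.096]
orientation: [-0.2, 3.133, 0.0]
force: [0.3, 0.5, 0.0]
opening: 0.093
gripper_force: 0.0
```

>>> jog_arm --increments "0.06 0 0 0 0\n0.06 0 0 0 0\n0.06 0 0 0 0\n0.06 0 0 0 0\n0.06 0 0 0 0\n0.06 0 0 0 0\n0.06 0 0 0 0" --clamp_n 20

```text
t: 3.35
tool_pos: [0.4455, 0.1245, 0.0952]
orientation: [-0.198, 3.134, -0.001]
force: [-0.4, -2.5, 5.4]
opening: 0.0647
gripper_force: 20.0
```

Converted, -0.015 m is -3, -0.01 m is -2.

>>> jog_arm --increments "0.06 0.16 0 -1 0\n0.06 0.32 0 -2 0\n0.06 0.32 0 -2 0\n0.06 0.48 0 -2 0\n0.06 0.8 0 -3 0\n0.06 0.8 0 -3 0\n0.06 0.8 0 -4 0\n0.06 0.4 0 -6 0\n0.06 0 0 -6 0\n0.06 0 0 0 0"

```text
t: 4.35
tool_pos: [0.4265, 0.1226, 0.2448]
orientation: [-0.198, 3.128, 0.001]
force: [1.2, -0.6, -1.3]
opening: 0.065
gripper_force: 20.0
```

```bash
python3 - <<'E'
from h import *
snap('scene','s2'); snap('top','t2')
go([.541,.354,.2],np.pi/2)
a=cv2.imread('pics/s2.png')[105:305,270:470]; b=cv2.imread('pics/t2.png')[150:350,235:435]
cv2.imwrite('pics/st2.png',cv2.resize(np.hstack([a,b]),(800,400),interpolation=cv2.INTER_CUBIC))
E
```

```text
t 4.45 pos [0.4248 0.1223 0.2401] turn 1.6971 d now [-0.1444  0.2152  0.0403] d after turn [0.2318 0.1162 0.0399] q6 -1.53 open 0.0647 tilt [ 0.001  0.    -1.   ]
```

View pics/st2.png

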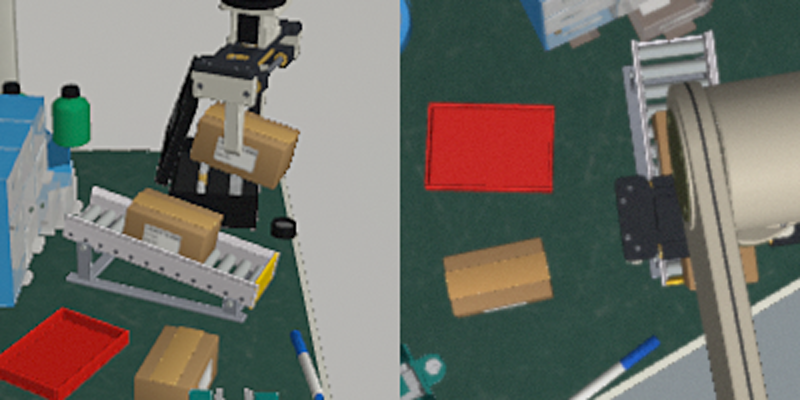

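The carton hangs at its lane tilt, and the next one is rolling down as intended. Now I'll turn and carry it to the tray, centre (0.541, 0.354).

>>> jog_arm --increments "0.06 0 0 0 1.43\n0.06 0 0 0 1.43\n0.06 0 0 0 1.43\n0.06 0 0 0 1.43\n0.06 0 0 0 1.43\n0.06 0 0 0 1.43\n0.06 0 0 0 1.43\n0.06 0 0 0 1.43\n0.06 0 0 0 1.43\n0.06 0 0 0 1.43\n0.06 0 0 0 1.43\n0.06 0 0 0 1.38\n0.06 0 0 0 0"

```text
t: 5.75
tool_pos: [0.4236, 0.122, 0.2376]
orientation: [-2.238, -2.202, 0.005]
force: [-0.4, 0.3, -3.0]
opening: 0.0651
gripper_force: 20.0
```

```bash
python3 -c "
from h import *
go([.541,.354,.14],1.557)"
```

```text
t 5.75 pos [0.4236 0.122  0.2376] turn -0.0025 d now [0.2339 0.1139 0.097 ] d after turn [0.2336 0.1145 0.097 ] q6 0.18 open 0.0651 tilt [-0.004 -0.001 -1.   ]
```

>>> jog_arm --increments "0.06 5.84 2.84 0 0\n0.06 5.84 2.84 0 0\n0.06 5.84 2.84 0 0\n0.06 5.84 2.84 0 0\n0.06 5.84 2.84 0 0\n0.06 5.84 2.84 0 0\n0.06 5.84 2.84 0 0\n0.06 5.84 2.84 6 0\n0.06 0 0 6.6 0\n0.06 0 0 6.6 0\n0.06 0 0 2 0\n0.06 0 0 0 0\n0.06 0 0 0 0"

```text
t: 7.05
tool_pos: [0.5422, 0.3543, 0.1349]
orientation: [2.235, 2.207, 0.002]
force: [-0.6, 0.2, -1.5]
opening: 0.0649
gripper_force: 20.0
```

```bash
python3 - <<'E'
from h import *
snap('scene','s3'); snap('top','t3');go([.541,.354,.0545],1.557)
a=cv2.imread('pics/s3.png')[160:310,260:460]; b=cv2.imread('pics/t3.png')[150:300,220:420]
cv2.imwrite('pics/st3.png',cv2.resize(np.hstack([a,b]),(800,300),interpolation=cv2.INTER_CUBIC))
E
```

```text
t 7.15 pos [0.543  0.3547 0.1364] turn 0.0003 d now [-0.0009 -0.0023  0.0819] d after turn [-0.0009 -0.0023  0.0819] q6 0.51 open 0.0654 tilt [ 0.003  0.002 -1.   ]
```

View pics/st3.png

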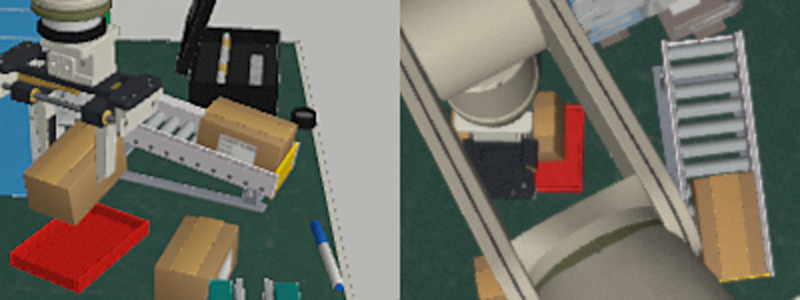

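The next carton has reached the stop, and the held carton is over the tray with its +y end low. I'll lower it, then ease the grip so it pivots flat.

>>> jog_arm --increments "0.06 0 -0.2 5 0\n0.06 0 -0.2 4.4 0\n0.06 0 0 2.8 0\n0.06 0 0 1.2 0\n0.06 0 0 0.4 0\n0.06 0 0 0 0" --clamp_n 20

```text
t: 7.75
tool_pos: [0.5403, 0.3545, 0.0657]
orientation: [2.237, 2.206, 0.002]
force: [0.2, -0.1, -1.9]
opening: 0.0649
gripper_force: 20.0
```

>>> jog_arm --increments "0.06 0 0 0 0\n0.06 0 0 0.6 0\n0.06 0 0 0.6 0\n0.06 0 0 0.6 0\n0.06 0 0 0.6 0\n0.06 0 0 0.2 0\n0.06 0 0 0 0" --clamp_n 6

```text
t: 8.45
tool_pos: [0.5399, 0.3545, 0.0523]
orientation: [2.237, 2.206, 0.001]
force: [-1.4, -1.0, 5.6]
opening: 0.065
gripper_force: 6.0
```

>>> jog_arm --increments "0.06 0 0 0.2 0\n0.06 0 0 0.2 0\n0.06 0 0 0 0\n0.06 0 0 0 0" --clamp_n 4

```text
t: 8.85
tool_pos: [0.54, 0.3548, 0.0503]
orientation: [-2.237, -2.206, -0.002]
force: [-1.2, 0.1, 5.1]
opening: 0.0651
gripper_force: 4.0
```

```bash
python3 - <<'E'
from h import *
snap('scene','s4')
a=cv2.imread('pics/s4.png')
# expected carton top corners if flat in the tray at TCP
for sx in (-1,1):
  for sy in (-1,1): print(sx,sy,proj('s4',(.540+sx*.033,.354+sy*.055,.059)), proj('s4',(.540+sx*.033,.354+sy*.055,.059-sy*.0088)))
E
```

```text
-1 -1 [324.8 257.7] [324.7 254.6]
-1 1 [298.3 280. ] [298.5 283.3]
1 -1 [302. 250.] [301.9 246.9]
1 1 [274.7 271.3] [274.9 274.5]
```

>>> jog_arm --increments "0.088 0 0 0 0\n0.088 0 0 0 0\n0.088 0 0 0 0\n0.088 0 0 0 0\n0.088 0 0 -4 0\n0.088 0 0 -6 0\n0.088 0 0 -8 0\n0.088 0 0 -8 0\n0.088 0 0 -6 0\n0.088 0 0 0 0"

```text
t: 9.9
tool_pos: [0.5423, 0.3557, 0.2164]
orientation: [2.235, 2.204, 0.015]
force: [1.4, 0.6, 0.5]
opening: 0.0879
gripper_force: 0.0
```

```bash
python3 - <<'E'
from h import *
go([.389,.340,.2],0)
# new carton corners from s2/t2 style: heading of long side
C=np.array([[.4108,.4],[.4319,.2936],[.3685,.281],[.3466,.386]])
print(C.mean(0),np.linalg.norm(C-np.roll(C,-1,0),axis=1),[np.arctan2(*(C[i]-C[j])[::-1]) for i,j in [(0,1),(3,2)]],[np.arctan2(*(C[i]-C[j])[::-1]) for i,j in [(1,2),(0,3)]])
E
```

```text
t 9.9 pos [0.5423 0.3557 0.2164] turn 1.5568 d now [-0.0179 -0.1532  0.015 ] d after turn [-0.1534  0.0155  0.0158] q6 0.52 open 0.0879 tilt [ 0.009  0.005 -1.   ]
[0.38945 0.34015] [0.10847198 0.06463993 0.10725955 0.06570875] [np.float64(1.7665646958914327), np.float64(1.776419896243111)] [np.float64(0.19618196821266584), np.float64(0.21470726306766566)]
```

Converted, -0.108 rad is -1.08.

>>> jog_arm --increments "0.093 0 0 0 -1.08\n0.093 0 0 0 -1.08\n0.093 0 0 0 0\n0.093 0 0 0 0"

```text
t: 10.3
tool_pos: [0.5394, 0.354, 0.2088]
orientation: [-1.99, -2.431, 0.002]
force: [0.1, 1.0, 0.6]
opening: 0.0929
gripper_force: 0.0
```

```bash
python3 - <<'E'
from h import *
go([.3885,.340,.2],1.773)
for u,v in [(265,330),(258,335),(250,325),(240,390)]: print(atz('top0',u,v,.09).round(3))
E
```

```text
t 10.3 pos [0.5394 0.354  0.2088] turn -0.0034 d now [ 0.0161 -0.1507  0.0089] d after turn [ 0.0166 -0.1506  0.0089] q6 0.3 open 0.0929 tilt [-0.001 -0.001 -1.   ]
[0.3   0.376 0.09 ]
[0.289 0.39  0.09 ]
[0.31  0.407 0.09 ]
[0.178 0.424 0.09 ]
```

Converted, -0.0377 m is -7.54, 0.0042 m is 0.84.

>>> jog_arm --increments "0.093 0.84 -7.54 0 0\n0.093 0.84 -7.54 0 0\n0.093 0.84 -7.54 0 0\n0.093 0.84 -7.54 0 0\n0.093 0 0 0 0\n0.093 0 0 0 0"

```text
t: 10.9
tool_pos: [0.3882, 0.3405, 0.2097]
orientation: [1.987, 2.433, 0.001]
force: [-0.5, -0.8, 0.6]
opening: 0.0929
gripper_force: 0.0
```

```bash
python3 - <<'E'
from h import *
go([.3885,.340,.2],1.773)
snap('wrist','w5'); snap('scene','s5')
a=cv2.imread('pics/w5.png'); b=cv2.imread('pics/s5.png')[190:390,260:460]
cv2.imwrite('pics/ws5.png',np.hstack([cv2.resize(a[:,:],(480,360)),cv2.resize(b,(320,320),interpolation=cv2.INTER_CUBIC).copy() if 0 else cv2.copyMakeBorder(cv2.resize(b,(320,320),interpolation=cv2.INTER_CUBIC),0,40,0,0,cv2.BORDER_CONSTANT)]))
for sx in (-1,1):
  for sy in (-1,1):
    p=np.array([.3885,.340])+sx*.033*np.array([np.cos(.202),np.sin(.202)])+sy*.055*np.array([-np.sin(.202),np.cos(.202)])
    print(sx,sy,proj('w5',(*p,.055)),proj('s5',(*p,.055)))
E
```

```text
t 10.9 pos [0.3882 0.3405 0.2097] turn -0.0012 d now [-0.0006  0.0002  0.0097] d after turn [-0.0006  0.0002  0.0097] q6 0.42 open 0.0929 tilt [ 0.001  0.    -1.   ]
-1 -1 [283.  281.6] [380.6 272.6]
-1 1 [279.4 155.8] [366.4 299.5]
1 -1 [356.9 281.6] [353.3 267.1]
1 1 [360.5 155.8] [337.3 293.2]
```

View pics/ws5.png

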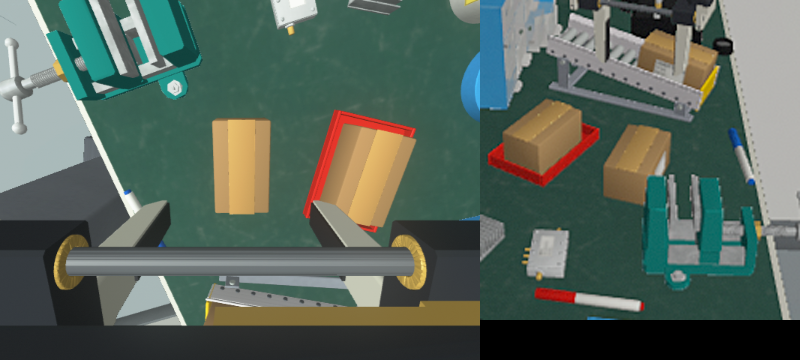

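The first carton lies flat in the tray. The new carton's corners are ~(284,160), (359,160), (360,284), (288,284) in the wrist image, within 2–3 mm of the 55 mm-high prediction, and the scene view agrees too. The vise clears the gripper body by about 30 mm. Next I'll grip the new carton.

Converted, -0.001 m is -0.2, 0.001 m is 0.2.

>>> jog_arm --increments "0.093 -0.2 0.2 8 0\n0.093 0 0 8 0\n0.093 0 0 8 0\n0.093 0 0 5 0\n0.093 0 0 2 0\n0.093 0 0 0.6 0\n0.093 0 0 0 0\n0.093 0 0 0 0"

```text
t: 11.8
tool_pos: [0.3912, 0.3405, 0.0534]
orientation: [1.986, 2.433, 0.004]
force: [0.0, 0.3, 0.8]
opening: 0.0932
gripper_force: 0.0
```

>>> jog_arm --increments "0.06 0 0 0 0\n0.06 0 0 0 0\n0.06 0 0 0 0\n0.06 0 0 0 0\n0.06 0 0 0 0\n0.06 0 0 0 0\n0.06 0 0 0 0" --clamp_n 20

```text
t: 12.5
tool_pos: [0.3899, 0.3398, 0.052]
orientation: [1.986, 2.434, 0.001]
force: [-0.5, -2.0, 4.4]
opening: 0.0648
gripper_force: 20.0
```

Converted, -0.04 m is -8, -0.03 m is -6, -0.15 rad is -1.5.

>>> jog_arm --increments "0.06 0 0 -1 0\n0.06 0 0 -3 0\n0.06 0 0 -6 0\n0.06 0 0 -8 0\n0.06 0 0 -8 0\n0.06 0 0 -8 -1.45\n0.06 0 0 -4 -1.5\n0.06 0 0 0 -1.5\n0.06 0 0 0 -1.5\n0.06 0 0 0 -1.5\n0.06 0 0 0 -1.5\n0.06 0 0 0 -1.5\n0.06 0 0 0 -1.5\n0.06 0 0 0 -1.5\n0.06 0 0 0 -1.5\n0.06 0 0 0 0"

```text
t: 14.1
tool_pos: [0.3896, 0.3395, 0.2424]
orientation: [-0.202, 3.135, 0.0]
force: [0.7, 0.2, -2.9]
opening: 0.0645
gripper_force: 20.0
```

```bash
python3 -c "
from h import *
go([.5623,.1394,.16],3.2676)"
```

```text
t 14.1 pos [0.3896 0.3395 0.2424] turn 0.0028 d now [-0.1455 -0.2207  0.0825] d after turn [-0.1461 -0.2203  0.0825] q6 -1.08 open 0.0645 tilt [ 0.  0. -1.]
```

>>> jog_arm --increments "0.06 -4.18 -6.3 0 0\n0.06 -4.18 -6.3 0 0\n0.06 -4.18 -6.3 0 0\n0.06 -4.18 -6.3 0 0\n0.06 -4.18 -6.3 0 0\n0.06 -4.18 -6.3 0 0\n0.06 -4.18 -6.3 0 0.03\n0.06 0 0 6 0\n0.06 0 0 6 0\n0.06 0 0 4 0\n0.06 0 0 0 0\n0.06 0 0 0 0"

```text
t: 15.3
tool_pos: [0.5626, 0.1393, 0.1623]
orientation: [0.189, -3.136, 0.0]
force: [0.8, 0.7, -1.7]
opening: 0.0649
gripper_force: 20.0
```

```bash
python3 - <<'E'
from h import *
go([.5623,.1394,.13],3.2676)
snap('scene','s6'); snap('wrist','w6'); snap('top','t6')
a=cv2.imread('pics/w6.png')[100:400,120:520]; b=cv2.imread('pics/s6.png')[150:300,290:490]
cv2.imwrite('pics/ws6.png',np.hstack([a,cv2.resize(b,(400,300),interpolation=cv2.INTER_CUBIC)]))
E
```

```text
t 15.3 pos [0.5626 0.1393 0.1623] turn -0.0054 d now [0.0002 0.0001 0.0323] d after turn [0.0002 0.0001 0.0323] q6 -1.54 open 0.0649 tilt [-0. -0. -1.]
```

View pics/ws6.png

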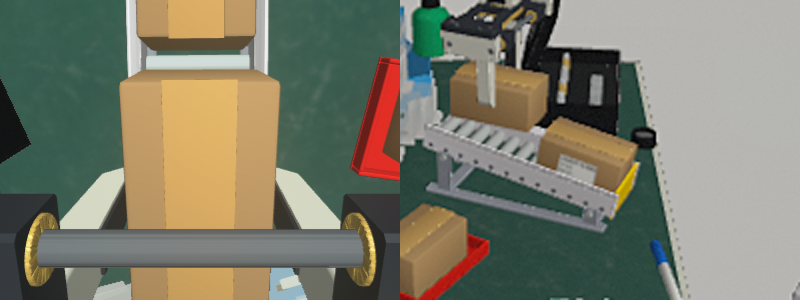

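The held carton is centred between the rails (wrist crop: carton mid ~199.5, rails mid ~198), with one roller of gap to the next carton. Lowering until the uphill edge touches, then easing the grip so it pivots onto the slope.

>>> jog_arm --increments "0.06 0 0 4 0\n0.06 0 0 2 0\n0.06 0 0 0.8 0\n0.06 0 0 0.4 0\n0.06 0 0 0 0" --clamp_n 20

```text
t: 15.95
tool_pos: [0.5628, 0.1394, 0.126]
orientation: [-0.193, 3.135, 0.0]
force: [-0.2, 0.3, -2.0]
opening: 0.065
gripper_force: 20.0
```

>>> jog_arm --increments "0.06 0 0 0.4 0\n0.06 0 0 0.4 0\n0.06 0 0 0.4 0\n0.06 0 0 0 0" --clamp_n 6

```text
t: 16.35
tool_pos: [0.5626, 0.1393, 0.1195]
orientation: [0.193, -3.136, -0.0]
force: [0.3, 0.1, -1.0]
opening: 0.0652
gripper_force: 6.0
```

>>> jog_arm --increments "0.06 0 0 0.4 0\n0.06 0 0 0.4 0\n0.06 0 0 0.2 0\n0.06 0 0 0 0" --clamp_n 5

```text
t: 16.75
tool_pos: [0.5631, 0.1394, 0.1154]
orientation: [-0.193, 3.134, 0.0]
force: [-1.4, -0.4, 4.7]
opening: 0.0652
gripper_force: 5.0
```

>>> jog_arm --increments "0.06 0 0 0.2 0\n0.06 0 0 0.2 0\n0.06 0 0 0.1 0\n0.06 0 0 0 0" --clamp_n 4

```text
t: 17.15
tool_pos: [0.5633, 0.1394, 0.113]
orientation: [-0.193, 3.134, 0.0]
force: [-0.9, 1.2, 5.7]
opening: 0.0651
gripper_force: 4.0
```

```bash
python3 - <<'E'
from h import *
# is the top edge seen from the scene camera parallel to the lane? brightness ridge columns
snap('scene','s7')
up=np.array([.992*.987,.1257*.987,.159]);zn=np.array([-.992*.159,-.1257*.159,.987]);lat=np.array([-.1257,.992,0]);o=np.array([.3953,.118,.036])
for nm,s0 in(('new',.120),('next',0)):
  for tl in (1,0):
    e=[]
    for k in (0.01,.1):
      if tl or nm=='next': P=o+up*(s0+k)+lat*-.033+zn*.055
      else: P=o+up*(s0+.055)+np.array([.992,.1257,0])*(k-.055)+lat*-.033+zn*.055
      e.append(proj('s7',P))
    print(nm,tl,e)
g=cv2.imread('pics/s7.png').astype(int)
for u in range(335,412,6):
  col=g[160:230,u]; brown=(col[:,2]-col[:,0]>45)&(col[:,2]>110); w=np.where(brown)[0]; print(u,160+w[0] if len(w) else None,end='; ')
E
```

```text
new 1 [array([362.1, 205. ]), array([331.1, 193.8])]
new 0 [array([362.3, 202.6]), array([330.9, 196.2])]
next 1 [array([405. , 220.5]), array([372.6, 208.8])]
next 0 [array([405. , 220.5]), array([372.6, 208.8])]
335 176; 341 180; 347 175; 353 174; 359 205; 365 212; 371 179; 377 211; 383 213; 389 215; 395 217; 401 220; 407 222;
```

Converted, -0.04 m is -8, 0.04 m is 8.

>>> jog_arm --increments "0.09 0 0 0 0\n0.09 0 0 0 0\n0.09 0 0 0 0\n0.09 0 0 0 0\n0.09 0 0 -2 0\n0.09 0 0 -4 0\n0.09 0 0 -8 0\n0.09 0 0 -8 0\n0.09 0 0 -8 0\n0.09 6 6 -2 0\n0.09 4 8 0 0\n0.09 4 8 0 0\n0.09 4 8 0 0\n0.09 4 8 0 0\n0.09 4 8 0 0\n0.09 4 8 0 0\n0.09 0 0 0 0\n0.09 0 0 0 0\n0.09 0 0 0 0"

```text
t: 19.1
tool_pos: [0.3812, 0.3882, 0.2725]
orientation: [-0.193, 3.135, -0.0]
force: [-0.0, -0.2, 0.1]
opening: 0.09
gripper_force: 0.0
```

```bash
python3 - <<'E'
from h import *
snap('scene','s8');snap('top','t8');snap('wrist','w8')
up=np.array([.992*.987,.1257*.987,.159]);zn=np.array([-.992*.159,-.1257*.159,.987]);lat=np.array([-.1257,.992,0]);o=np.array([.3953,.118,.036])
g=cv2.imread('pics/s8.png').astype(int)
br=lambda p:(p[...,2]-p[...,0]>45)&(p[...,2]>110)
for u in range(315,420,5):
  w=np.where(br(g[185:240,u]))[0]; print(u,185+w[0] if len(w) else None,end='; ')
print('\npred',[proj('s8',o+up*s-lat*.033+zn*.055).tolist() for s in(0,.11,.22)])
t=cv2.imread('pics/t8.png').astype(int); m=br(t).astype(np.uint8)[150:320,220:430]
n,l,st,c=cv2.connectedComponentsWithStats(m)
for i in range(1,n):
  if st[i,4]>200:
    ys,xs=np.where(l==i); print(st[i]+[220,150,0,0,0],cv2.minAreaRect(np.c_[xs+220,ys+150].astype(np.float32)))
print('pred top corners',[proj('t8',o+up*s+lat*a+zn*.055).tolist() for s in(0,.11,.22) for a in(-.033,.033)])
go([.4,.3,.2],3.2676)
E
```

```text
315 None; 320 214; 325 200; 330 196; 335 197; 340 None; 345 None; 350 202; 355 203; 360 205; 365 207; 370 192; 375 210; 380 212; 385 214; 390 216; 395 217; 400 219; 405 221; 410 None; 415 None; 
pred [[408.7, 221.8], [369.1, 207.5], [331.1, 193.8]]
[ 360  185   45  108 3173] ((379.3448181152344, 237.97674560546875), (105.4976577758789, 36.4736442565918), 82.56858825683594)
[ 249  201   63   45 2392] ((280.0, 223.0), (44.0, 62.0), 90.0)
pred top corners [[403.5, 286.4], [372.6, 290.3], [397.0, 234.8], [366.1, 238.7], [390.4, 183.4], [359.6, 187.2]]
t 19.25 pos [0.3815 0.3878 0.2723] turn -0.0048 d now [-0.0077 -0.0894  0.0723] d after turn [-0.0073 -0.0894  0.0723] q6 -0.99 open 0.0899 tilt [ 0. -0. -1.]
```

```bash
python3 - <<'E'
from h import *
a=cv2.imread('pics/top0.png').astype(int);snap('top','t9');b=cv2.imread('pics/t9.png').astype(int);t8=cv2.imread('pics/t8.png').astype(int)
d=np.abs(a-b).max(2)
for n,(x0,y0,x1,y1) in dict(lane=(345,165,410,297),loupe=(455,252,480,275),module=(172,262,218,302),sink=(160,225,202,258),pen=(310,315,370,360)).items():
    r=d[y0:y1,x0:x1]; print(n,(r>40).sum(),r.size, 'vs t8',(np.abs(b-t8).max(2)[y0:y1,x0:x1]>40).sum())
# gap check: dark/roller pixels along the lane centre line
print([b[y,int(388-(288-y)*.126)].sum() for y in range(186,290,3)])
E
```

```text
lane 94 8580 vs t8 0
loupe 0 575 vs t8 0
module 1471 1840 vs t8 0
sink 922 1386 vs t8 0
pen 807 2700 vs t8 7
[np.int64(398), np.int64(394), np.int64(401), np.int64(393), np.int64(409), np.int64(407), np.int64(405), np.int64(415), np.int64(412), np.int64(420), np.int64(410), np.int64(425), np.int64(426), np.int64(432), np.int64(430), np.int64(427), np.int64(434), np.int64(402), np.int64(394), np.int64(395), np.int64(394), np.int64(411), np.int64(401), np.int64(410), np.int64(404), np.int64(410), np.int64(415), np.int64(414), np.int64(415), np.int64(427), np.int64(424), np.int64(429), np.int64(427), np.int64(436), np.int64(436)]
```

```bash
python3 -c "
from plant import robot
print(robot.close_job())"
```

```text
the job is handed in; nothing more can be done
None
```

I handed in the job at about 19 s. The oldest carton is flat in the red tray, the next one rolled down to the stop, and the new one rests behind it in the lane. The final images matched those positions, though the arm hid the module and heat sink in the last view.

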